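# Set the drink stirrer running under the julep cup

### The job

Set the drink stirrer going under the julep cup: with a fingertip, lightly press the green power key, then the white speed key, then the blue start key, each well down (more than half of its travel; it stays there), and never a later key before its turn. Leave the cup and everything else on the trolley standing where it is, pick nothing up, and finish with your hand clear.

Things in the scene. Friction and masses are not known exactly. Their poses are not given: they have to be found in the camera images.
- stirrer: cordless drink stirrer, a grey slab 240 mm (its x) by 200 mm (its y) by 30 mm high, fixed to the trolley top. Origin: centre of its underside; z up, -x is the front edge, which roughly faces the robot (yaw varies). The three round keys stand in one row along its y, 85 mm in front of the origin, 60 mm apart; which colour stands where varies. A round plate (radius 55 mm, 4 mm high) lies 45 mm behind the origin and carries the julep cup.
- key_green_top (a point): centre of the top face of the green power key, a round green cap of 28 mm diameter that stands 21 mm above the slab (51 mm above the trolley top) while up; the point moves with the key
- key_green (a joint): how far the green key is pushed straight down, in m: 0 up, 0.010 at its stop (cap top then 11 mm above the slab). It counts as down from 0.006. It yields at about 2.5 N and stays wherever it is left. The cap is springy on it: it gives a further 0.4 mm per N (about 1 mm while the key slides, up to 8 mm at the stop), so press 8 to 13 mm past first contact, or to a force of about 5 N. Keep the push under 20 N
- socket_green: flat black ring of 38 mm diameter, 2 mm high, on the slab around the green key; origin at the key's axis, on the slab's top face
- key_white_top (a point): centre of the top face of the white speed key, a round white cap of 28 mm diameter that stands 21 mm above the slab (51 mm above the trolley top) while up; the point moves with the key
- key_white (a joint): how far the white key is pushed straight down, in m: 0 up, 0.010 at its stop (cap top then 11 mm above the slab). It counts as down from 0.006. It yields at about 2.5 N and stays wherever it is left. The cap is springy on it: it gives a further 0.4 mm per N (about 1 mm while the key slides, up to 8 mm at the stop), so press 8 to 13 mm past first contact, or to a force of about 5 N. Keep the push under 20 N
- socket_white: flat black ring of 38 mm diameter, 2 mm high, on the slab around the white key; origin at the key's axis, on the slab's top face
- key_blue_top (a point): centre of the top face of the blue start key, a round blue cap of 28 mm diameter that stands 21 mm above the slab (51 mm above the trolley top) while up; the point moves with the key
- key_blue (a joint): how far the blue key is pushed straight down, in m: 0 up, 0.010 at its stop (cap top then 11 mm above the slab). It counts as down from 0.006. It yields at about 2.5 N and stays wherever it is left. The cap is springy on it: it gives a further 0.4 mm per N (about 1 mm while the key slides, up to 8 mm at the stop), so press 8 to 13 mm past first contact, or to a force of about 5 N. Keep the push under 20 N
- socket_blue: flat black ring of 38 mm diameter, 2 mm high, on the slab around the blue key; origin at the key's axis, on the slab's top face
- cup: steel julep cup, 82 mm across the rim, 96 mm high, loose on the stirrer's plate; origin: centre of its underside, z up. Its near side is about 85 mm behind the row of keys
- jug: glass cocktail jug with a handle on its +y side, 90 mm across (handle 80 mm out), 190 mm high, loose on the trolley top to one side of the stirrer; origin: centre of its underside, z up
- bottle: closed green glass bottle with a swing-top clip, 72 mm across, 230 mm high, loose on the trolley top on the other side of the stirrer; origin: centre of its underside, z up
- ice_tray: dark silicone ice tray, 110 mm (x) by 170 mm (y) by 32 mm high, loose, left (+y) of the stirrer; origin: centre of its underside, z up

How it is judged:
On the way, in this order (a step that is already met when the one before it is completed fails the run):
1. the green key is pushed at least 6 mm down by the fingers, the later ones still up (contact force between the fingers and socket_green above 0.2 N and value of joint key_green above 0.006 m and value of joint each of key_white, key_blue below 0.003 m), for 0.05 s.
2. the white key is pushed at least 6 mm down by the fingers, the earlier keys still down, the later ones still up (contact force between the fingers and socket_white above 0.2 N and value of joint each of key_green, key_white above 0.006 m and value of joint key_blue below 0.003 m), for 0.05 s.
3. the blue key is pushed at least 6 mm down by the fingers, the earlier keys still down, the last of the three (contact force between the fingers and socket_blue above 0.2 N and value of joint each of key_green, key_white, key_blue above 0.006 m), for 0.05 s.
At the end, for the whole second after the job is handed in: all three keys are at least 6 mm down; cup, jug, bottle and ice tray are at rest, upright (within 0.2 rad) and within 15 mm of where they stood (value of joint each of key_green, key_white, key_blue above 0.006 m and distance of each of cup, jug, bottle, ice_tray from where it was at the start of the episode below 0.015 m and angle between each of cup, jug, bottle, ice_tray's own z axis and vertical below 0.2 rad and linear speed of each of cup, jug, bottle, ice_tray below 0.02 m/s); the robot touches nothing.
It fails at once if a key is pushed harder than 20 N (contact force between anything else and socket_green above 20 N or contact force between anything else and socket_white above 20 N or contact force between anything else and socket_blue above 20 N).
It fails at once if the robot leans on the stirrer's housing harder than 20 N (contact force between any of the fingers, the arm and stirrer above 20 N).
It fails at once if the julep cup is lifted or shifted more than 15 mm, or tipped more than 0.2 rad (distance of cup from where it was at the start of the episode above 0.015 m or angle between cup's own z axis and vertical above 0.2 rad).
It fails at once if the jug, bottle or ice tray is lifted or shifted more than 15 mm, or tipped more than 0.2 rad (distance of any of jug, bottle, ice_tray from where it was at the start of the episode above 0.015 m or angle between any of jug, bottle, ice_tray's own z axis and vertical above 0.2 rad).
It also fails if it takes over 48 s, if anything falls off the work surface, if the arm or the gripper's body presses on something with over 40 N, if the wrist force passes 120 N, or if a joint passes its speed limit or range.

### The arm

A 7-joint arm with a two-finger parallel gripper is mounted at the origin on the work surface. World frame = base frame: x ahead of the robot, y to its left, z up, the work surface at z = 0. Lengths are in m, angles in rad, forces in N, time in s.
With the tool pointing down it reaches from about 0.425 to 0.925 m from the base axis. Payload 6.8 kg.
Tool frame: the origin (TCP) lies at the very end of the fingers, on their centre line; the grasp point (between the pads) lies 19 mm behind it; z points along the fingers, y is the line along which they close (so a half turn about z gives the same grasp; the last joint's range is limited). The gripper opens to 88 mm and grips with 3 to 60 N. Pads are 20 mm wide; open, the fingers measure 115 mm over their backs; the gripper's body (75 mm by 178 mm) begins 61 mm behind the grasp point.
Start: joints at [-1.247, 0.477, 0.022, 1.555, -0.011, 1.109, -0.083], TCP at [0.282, 0.613, 0.223] pointing down, gripper open.
Joint ranges: [-2.96, 2.96], [-0.34, 2.1], [-1.41, 1.46], [0.24, 2.44], [-1.37, 4.51], [0.17, 1.92], [-2.96, 2.96]. Speed limits (rad/s): [2.39, 2.39, 3.14, 3.14, 3.14, 3.14, 3.14].

### API

Orientations are given as [roll, pitch, yaw] about the fixed x, y, z axes, in that order (R = Rz(yaw) Ry(pitch) Rx(roll)).
In Python, from bench import telemetry, eyes, ctrl gives the robot as it stands. The module is installed in compiled form; this text tells all that it offers.
- The arm moves only by the tool step_arm, never from a script. Its argument "moves" is a list of rows, each a list of 2 entries, a list of its own where there are three numbers: the shift along the tool's x, y, z as a fraction of full scale, then the turn, a rotation vector about the tool's x, y, z as a fraction of full scale. In form: [[[x, y, z], [ax, ay, az]], ...]. A call has 1 to 8 rows; each row is the pose to reach, as a shift and turn from the pose commanded when the call began, along the tool's axes at that moment; what a row does not reach only later rows make up. Full scale, the value 1, is 800 mm for a shift and pi/2 rad for a turn. A row lasts 1/12 s, in which the tool goes at most 41.7 mm and 7.16 degrees, less where a joint would pass 70% of its speed; a pose out of reach is approached as far as the arm can. A call with a number of a shift or a turn outside -1 to 1 is refused whole. A call with a gripper value outside its range is refused whole. "gripper" is the opening, from -1 (shut) to 1 (fully open), set as the call begins (left out, the last holds). The fingers move at their own pace and stop on an object; "grip_force" is the grip in N (left out, the last holds). Time passes only in rows, so rows that repeat a pose let the fingers close. It gives the time, the measured TCP pose, the force, the opening and the grip force at its end, in the units of the state.
- telemetry.get_obs(): the state, without advancing time (a new reading comes with each control period).
- eyes.snapshot(name): name is "scene" or "top" or "wrist"; returns a dict with "color" (384x512x3 uint8, red, green, blue), "vertical_fov" (degrees; the focal length in pixels is half the picture's height over the tangent of half this angle, whatever the lens; pixels are square), "cx", "cy" (the principal point, pixels), "T" (4x4, takes a point from camera to world coordinates); the wrist camera has in their place "mount" (4x4, takes a point from camera to tool coordinates, whose origin is the TCP and whose axes are the flange's). Camera axes: x right, y up, looking along -z (the intrinsics and any distortion apply to the point x, -y, -z); pixel columns grow to the right and rows downward; lengths in m; the calibration is good to about 2 mm. A picture is of the moment at which its call begins: read the wrist's pose just before it. There is no depth.
- ctrl.sign_off(): hands the job in; it is judged then, once.
The state is a dict: "t": time; "joint_pos": joint angles; "dq": joint speeds; "joint_efforts": joint torques, N m; "position": TCP position; "tcp_rot": TCP orientation; "ft_force": force on the tool from outside, world axes, zero at the start; "wrist_torque": the same for the moment, N m; "finger_gap": finger opening in m; "finger_force": force on a finger pad.
Only numpy, scipy, OpenCV 4.12 (cv2) and the standard library are available. Lean on these libraries where they do the work, as an engineer would, in place of code of your own. Each camera call takes 0.05 s, during which the arm holds its last target. There are 200 camera calls.

## Working session

There is one attempt and no reset: what is moved stays moved. The work goes in short steps, Python scripts to look and compute and a tool call to move; the robot and the scene stay as the last step left them, time stands still between calls to the robot, and variables do not carry over. Pictures are saved under pics/ and viewed, at most 10 in all, crops included, and the job is handed in when it is done.

Besides the shell and the picture viewer there is one more tool, called after "Emit:" as name([rows], argument=value, ...), one row to a line, values as JSON. step_arm: Moves the arm, as the interface text tells. Its arguments: {"type":"object","properties":{"moves":{"type":"array","items":{"type":"array"}},"gripper":{"type":"number"},"grip_force":{"type":"number"}},"required":["moves"]}

```bash
mkdir -p pics; python3 - <<'E'
from bench import telemetry, eyes
import cv2,numpy as np
print(telemetry.get_obs())
for n in ["scene","top"]:
    s=eyes.snapshot(n); cv2.imwrite(f"pics/{n}0.png",s["color"][:,:,::-1]); np.save(f"pics/{n}0.npy",s,allow_pickle=True)
    print({k:v for k,v in s.items() if k!="color"})
E
```

```text
{'t': 0.0, 'joint_pos': array([-1.24708397,  0.47781188,  0.02234718,  1.55646783, -0.01151802,
        1.10929958, -0.08310216]), 'dq': array([ 7.77235395e-04, -1.81864040e-03,  1.48283839e-03, -6.39194368e-04,
       -1.62724285e-04,  5.33524549e-04, -5.92174767e-06]), 'joint_efforts': array([-2.31264676e-04, -5.82853889e+01,  1.53446596e+00, -2.72607619e+01,
       -5.43239771e-02,  1.71156437e-02,  1.63408749e-04]), 'position': array([0.28225534, 0.61247232, 0.22166706]), 'tcp_rot': array([-3.13973844e+00,  1.26247077e-04,  2.70978504e+00]), 'ft_force': array([ 0.54242014, -0.0789672 ,  0.49874382]), 'wrist_torque': array([ 0.00225541, -0.01881755,  0.00541583]), 'finger_force': 0.0, 'finger_gap': 0.08806810198996586}
{'vertical_fov': 47.09733407082456, 'cx': 250.97901923185051, 'cy': 195.96413216235356, 'T': array([[-0.35098508, -0.48746524,  0.79949179,  1.4525068 ],
       [ 0.93623826, -0.1677789 ,  0.30872021,  0.4361981 ],
       [-0.01635252,  0.85687098,  0.5152715 ,  0.64967288],
       [ 0.        ,  0.        ,  0.        ,  1.        ]])}
{'vertical_fov': 48.14602330872376, 'cx': 258.3525707121635, 'cy': 197.36125744616353, 'T': array([[ 0.00443305,  0.98385152, -0.17893164,  0.43291426],
       [-0.99982316,  0.00763095,  0.01718787,  0.08968275],
       [ 0.01827573,  0.1788238 ,  0.98371136,  0.99518863],
       [ 0.        ,  0.        ,  0.        ,  1.        ]])}
```

View pics/top0.png

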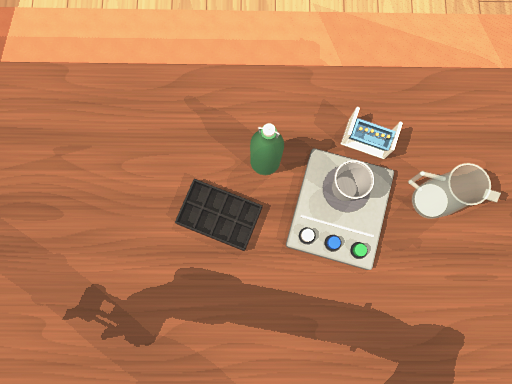

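View pics/scene0.png

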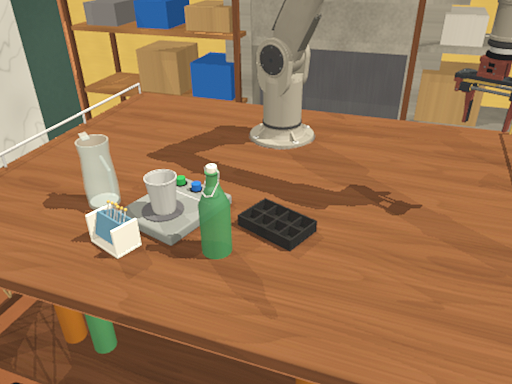

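The top view shows white at (307,236), blue at (333,243) and green at (360,250). The jug stands to the right at about (432,203), the cup is behind the keys at (352,182), and the bottle and ice tray are to the left.

```bash
cat > h.py <<'E'
import numpy as np,cv2
def ray(s,u,v,T):
    f=192/np.tan(np.radians(s["vertical_fov"]/2))
    d=T[:3,:3]@np.array([(u-s["cx"])/f,-(v-s["cy"])/f,-1]); return T[:3,3],d
def hit(s,u,v,z,T=None):
    o,d=ray(s,u,v,s["T"] if T is None else T); return o+d*(z-o[2])/d[2]
def blob(img,lo,hi,roi):
    h=cv2.cvtColor(img,cv2.COLOR_RGB2HSV); m=cv2.inRange(h,np.array(lo),np.array(hi))
    k=np.zeros_like(m); x0,y0,x1,y1=roi; k[y0:y1,x0:x1]=m[y0:y1,x0:x1]
    n,l,st,c=cv2.connectedComponentsWithStats(k); i=1+np.argmax(st[1:,4]); return c[i],st[i,4]
E
python3 - <<'E'
from h import *
s=np.load("pics/top0.npy",allow_pickle=True).item(); P={}
for n,lo,hi,r in [("white",(0,0,225),(180,40,255),(297,226,318,246)),("blue",(95,120,80),(130,255,255),(320,230,346,256)),("green",(45,100,80),(85,255,255),(348,238,374,262))]:
    c,a=blob(s["color"],lo,hi,r); P[n]=hit(s,*c,.051); print(n,c,a,P[n])
d=P["white"]-P["green"]; print(np.linalg.norm(d),np.linalg.norm(P["white"]-P["blue"]),"row dir angle",np.arctan2(d[1],d[0]))
print("jug rim",hit(s,470,184,.19),"base?",hit(s,432,202,0),"cup rim",hit(s,354,179,.13))
E
```

```text
white [307.4516129  234.77419355] 124 [ 0.52171858 -0.03537548  0.051     ]
blue [333.44827586 242.25517241] 145 [ 0.50561037 -0.09239994  0.051     ]
green [359.54054054 249.66891892] 148 [ 0.48971463 -0.14941202  0.051     ]
0.11844232553579383 0.059255917426363394 row dir angle 1.2971882665348908
jug rim [ 0.60880053 -0.33348345  0.19      ] base? [ 0.60596182 -0.33885961  0.        ] cup rim [ 0.63047586 -0.12339165  0.13      ]
```

Emit:
step_arm([
  [[-0.39,-0.32,0],[0,0,-0.1]],
  [[-0.39,-0.32,0],[0,0,-0.1]],
  [[-0.39,-0.32,0],[0,0,-0.1]],
  [[-0.39,-0.32,0],[0,0,-0.1]],
  [[-0.39,-0.32,0],[0,0,-0.1]],
  [[-0.39,-0.32,0],[0,0,-0.1]],
  [[-0.39,-0.32,0],[0,0,-0.1]],
  [[-0.39,-0.32,0],[0,0,-0.1]],
], gripper=-1, grip_force=10)

```text
t: 0.77
position: [0.4283, 0.311, 0.2225]
tcp_rot: [-3.141, -0.0, 2.867]
ft_force: [0.7, -0.4, 1.3]
finger_gap: 0.0382
finger_force: 0.0
```

Emit:
step_arm([
  [[-0.2,-0.53,0],[0,0,0]],
  [[-0.2,-0.53,0],[0,0,0]],
  [[-0.2,-0.53,0],[0,0,0]],
  [[-0.2,-0.53,0],[0,0,0]],
  [[-0.2,-0.53,0],[0,0,0]],
  [[-0.2,-0.53,0],[0,0,0]],
  [[-0.2,-0.53,0],[0,0,0]],
  [[-0.2,-0.53,0],[0,0,0]],
])

```text
t: 1.43
position: [0.4562, -0.0209, 0.2227]
tcp_rot: [3.141, 0.0, 2.867]
ft_force: [1.2, 1.1, 0.1]
finger_gap: 0.0006
finger_force: 0.0
```

```bash
python3 - <<'E'
from bench import telemetry, eyes
from h import *
from scipy.spatial.transform import Rotation as R
o=telemetry.get_obs(); s=eyes.snapshot("wrist")
cv2.imwrite("pics/w1.png",s["color"][:,:,::-1]); np.save("pics/w1.npy",(o,s),allow_pickle=True)
print(o["position"],o["tcp_rot"],o["finger_gap"],s["mount"],s["vertical_fov"])
E
```

```text
[ 0.45615597 -0.0209313   0.22267303] [3.14127325e+00 2.32143050e-06 2.86699335e+00] 0.0006479899397571038 [[ 9.46348462e-04  9.64095678e-01  2.65553437e-01  7.22762785e-02]
 [ 9.99999428e-01 -1.04482812e-03  2.29582232e-04 -5.52136926e-04]
 [ 4.98796936e-04  2.65553068e-01 -9.64096115e-01 -1.62337911e-01]
 [ 0.00000000e+00  0.00000000e+00  0.00000000e+00  1.00000000e+00]] 63.648548877748674
```

View pics/w1.png

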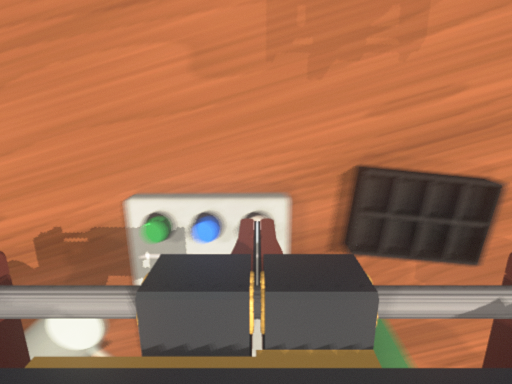

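The wrist view shows green at (156,228) and blue at (206,227), with white hidden behind the fingertips at about (256,222). The row runs parallel to the finger axis. I'll check these positions against the top-view estimate.

```bash
python3 - <<'E'
from h import *
from scipy.spatial.transform import Rotation as R
o,s=np.load("pics/w1.npy",allow_pickle=True)
T=np.eye(4); T[:3,:3]=R.from_euler("xyz",o["tcp_rot"]).as_matrix(); T[:3,3]=o["position"]; A=T[:3,:3]
T=T@s["mount"]
for n,lo,hi,r in [("green",(45,100,80),(85,255,255),(130,205,180,250)),("blue",(95,120,80),(130,255,255),(182,205,230,250))]:
    c,a=blob(s["color"],lo,hi,r); p=hit(s,*c,.051,T); print(n,c,a,p)
for n,p in [("green",(.4897,-.1494,.09)),("blue",(.5056,-.0924,.09)),("white",(.5217,-.0354,.09))]:
    print(n,A.T@(np.array(p)-o["position"])/.8)
E
```

```text
green [155.88139535 229.47906977] 430 [ 0.4899979  -0.15273417  0.051     ]
blue [206.39285714 228.98319328] 476 [ 0.5052608  -0.09605073  0.051     ]
green [-0.08390337 -0.14325251  0.16579573]
blue [-0.08371349 -0.06928264  0.16581936]
white [-0.08376425  0.00475502  0.16584301]
```

Emit:
step_arm([
  [[-0.084,-0.144,0.1],[0,0,0]],
  [[-0.084,-0.144,0.1],[0,0,0]],
  [[-0.084,-0.144,0.1],[0,0,0]],
  [[-0.084,-0.144,0.1],[0,0,0]],
  [[-0.084,-0.144,0.165],[0,0,0]],
  [[-0.084,-0.144,0.165],[0,0,0]],
  [[-0.084,-0.144,0.165],[0,0,0]],
  [[-0.084,-0.144,0.165],[0,0,0]],
])

```text
t: 2.15
position: [0.4898, -0.1471, 0.0908]
tcp_rot: [3.142, -0.002, 2.868]
ft_force: [0.5, -0.1, 0.9]
finger_gap: 0.0007
finger_force: 0.0
```

```bash
python3 - <<'E'
from bench import telemetry, eyes
from h import *
o=telemetry.get_obs(); print(o["position"],o["ft_force"])
a=[]
for n in ("wrist","scene"):
    s=eyes.snapshot(n)["color"]; a.append(s)
w=cv2.resize(a[0][130:290,150:360],None,fx=2,fy=2); b=cv2.resize(a[1][140:260,130:290],(0,0),fx=2.5,fy=2.5)
c=np.zeros((max(len(w),len(b)),w.shape[1]+b.shape[1],3),np.uint8); c[:len(w),:w.shape[1]]=w; c[:len(b),w.shape[1]:]=b[:, :]
c=c[:,:800]
cv2.imwrite("pics/w2.png",c[:,:,::-1])
E
```

```text
[ 0.48980728 -0.14710818  0.09076549] [ 0.51084618 -0.05587804  0.88796485]
```

View pics/w2.png

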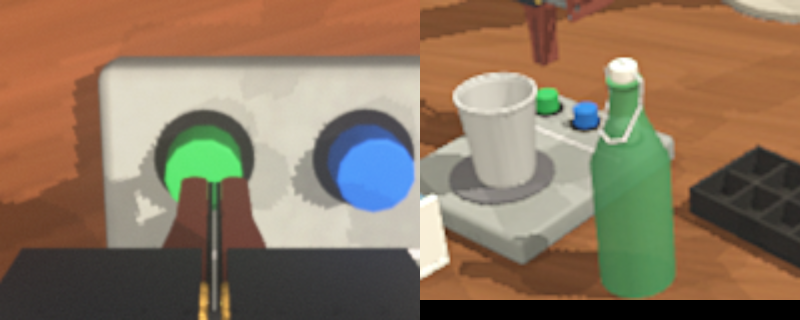

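Fingertips are at (216,182) in the crop, about 3 mm right of the green cap's centre (204,175). I'll correct that and descend.

Emit:
step_arm([
  [[0,-0.004,0.03],[0,0,0]],
  [[0,-0.004,0.045],[0,0,0]],
  [[0,-0.004,0.05],[0,0,0]],
  [[0,-0.004,0.053],[0,0,0]],
  [[0,-0.004,0.056],[0,0,0]],
  [[0,-0.004,0.059],[0,0,0]],
  [[0,-0.004,0.061],[0,0,0]],
  [[0,-0.004,0.061],[0,0,0]],
])

```text
t: 2.92
position: [0.4901, -0.1509, 0.0423]
tcp_rot: [3.141, 0.001, 2.867]
ft_force: [-0.4, 2.0, 2.9]
finger_gap: 0.0005
finger_force: 1.1
```

Emit:
step_arm([
  [[0,0,0.002],[0,0,0]],
  [[0,0,0.004],[0,0,0]],
  [[0,0,0.004],[0,0,0]],
  [[0,0,0.004],[0,0,0]],
])

```text
t: 3.25
position: [0.4901, -0.151, 0.039]
tcp_rot: [3.141, 0.001, 2.867]
ft_force: [0.2, 2.7, 5.1]
finger_gap: 0.0006
finger_force: 2.9
```

Emit:
step_arm([
  [[0,0,-0.03],[0,0,0]],
  [[0,0,-0.064],[0,0,0]],
  [[0,0,-0.064],[0,0,0]],
  [[0,0.15,-0.064],[0,0,0]],
  [[0,0.15,-0.064],[0,0,0]],
  [[0,0.15,-0.064],[0,0,0]],
  [[0,0.15,-0.064],[0,0,0]],
  [[0,0.15,-0.064],[0,0,0]],
])

```text
t: 3.92
position: [0.5221, -0.0334, 0.0893]
tcp_rot: [3.142, -0.0, 2.872]
ft_force: [0.7, -1.0, -0.3]
finger_gap: 0.0004
finger_force: 0.0
```

```bash
python3 - <<'E'
from bench import telemetry, eyes
from h import *
o=telemetry.get_obs(); print(o["position"],o["ft_force"])
a=[eyes.snapshot(n)["color"] for n in ("wrist","scene")]
c=np.hstack([cv2.resize(a[0][130:290,20:360],(0,0),fx=1.5,fy=1.5),cv2.resize(a[1][140:260,130:250],(240,240))])
cv2.imwrite("pics/w3.png",c[:,:,::-1])
E
```

```text
[ 0.52206347 -0.03338989  0.08925184] [ 0.74034875 -0.99358064 -0.32930086]
```

View pics/w3.png

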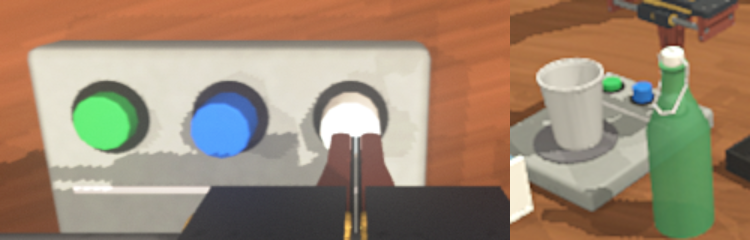

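Green is clearly lower than the other two keys. The fingertip (356,135) is about 2 mm right of the white cap's centre (351,122). I'll press white.

Emit:
step_arm([
  [[0,-0.002,0.03],[0,0,0]],
  [[0,-0.002,0.045],[0,0,0]],
  [[0,-0.002,0.05],[0,0,0]],
  [[0,-0.002,0.053],[0,0,0]],
  [[0,-0.002,0.057],[0,0,0]],
  [[0,-0.002,0.06],[0,0,0]],
  [[0,-0.002,0.063],[0,0,0]],
  [[0,-0.002,0.063],[0,0,0]],
])

```text
t: 4.68
position: [0.5217, -0.0378, 0.0397]
tcp_rot: [-3.141, 0.001, 2.866]
ft_force: [-0.9, -2.6, 4.5]
finger_gap: 0.0001
finger_force: 2.1
```

Emit:
step_arm([
  [[0,0,0.0015],[0,0,0]],
  [[0,0,0.0015],[0,0,0]],
  [[0,0,0.0015],[0,0,0]],
])

```text
t: 4.93
position: [0.5217, -0.0378, 0.0388]
tcp_rot: [-3.141, 0.001, 2.866]
ft_force: [-1.4, -3.9, 7.0]
finger_gap: 0.0006
finger_force: 3.2
```

Emit:
step_arm([
  [[0,0,-0.03],[0,0,0]],
  [[0,0,-0.064],[0,0,0]],
  [[0,0,-0.064],[0,0,0]],
  [[0,-0.073,-0.064],[0,0,0]],
  [[0,-0.073,-0.064],[0,0,0]],
  [[0,-0.073,-0.064],[0,0,0]],
  [[0,-0.073,-0.064],[0,0,0]],
])

```text
t: 5.52
position: [0.5055, -0.0936, 0.0894]
tcp_rot: [3.141, 0.0, 2.865]
ft_force: [-0.1, 1.1, -0.3]
finger_gap: 0.0002
finger_force: 0.0
```

```bash
python3 - <<'E'
from bench import telemetry, eyes
from h import *
o=telemetry.get_obs(); print(o["position"],o["ft_force"])
a=[eyes.snapshot(n)["color"] for n in ("wrist","scene")]
c=np.hstack([cv2.resize(a[0][130:290,80:420],(0,0),fx=1.5,fy=1.5),cv2.resize(a[1][140:260,130:250],(240,240))])
cv2.imwrite("pics/w4.png",c[:,:,::-1])
E
```

```text
[ 0.50546585 -0.09360109  0.08938272] [-0.07378875  1.1277232  -0.28443521]
```

View pics/w4.png

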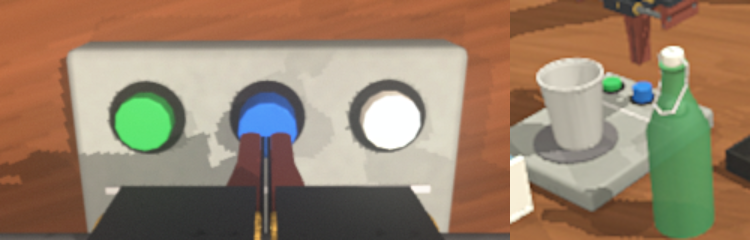

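White and green are both down to the same level. The tip (267,135) is over the centre of the blue cap (267,122), so I'll press blue.

Emit:
step_arm([
  [[0,0,0.03],[0,0,0]],
  [[0,0,0.045],[0,0,0]],
  [[0,0,0.05],[0,0,0]],
  [[0,0,0.053],[0,0,0]],
  [[0,0,0.057],[0,0,0]],
  [[0,0,0.06],[0,0,0]],
  [[0,0,0.064],[0,0,0]],
  [[0,0,0.064],[0,0,0]],
])

```text
t: 6.28
position: [0.5061, -0.0928, 0.0385]
tcp_rot: [3.141, 0.001, 2.867]
ft_force: [-1.1, 2.8, 7.0]
finger_gap: 0.0008
finger_force: 3.5
```

Emit:
step_arm([
  [[0,0,0.001],[0,0,0]],
  [[0,0,0.001],[0,0,0]],
])

```text
t: 6.45
position: [0.5062, -0.0928, 0.0381]
tcp_rot: [3.141, 0.001, 2.867]
ft_force: [-1.4, 3.6, 7.6]
finger_gap: 0.0006
finger_force: 4.0
```

Lift clear, then check.

Emit:
step_arm([
  [[0,0,-0.04],[0,0,0]],
  [[0,0,-0.09],[0,0,0]],
  [[0,0,-0.14],[0,0,0]],
  [[0,0,-0.18],[0,0,0]],
  [[0,0,-0.18],[0,0,0]],
  [[0,0,-0.18],[0,0,0]],
  [[0,0,-0.18],[0,0,0]],
  [[0,0,-0.18],[0,0,0]],
])

```text
t: 7.12
position: [0.5045, -0.0933, 0.1801]
tcp_rot: [-3.141, -0.002, 2.867]
ft_force: [-0.1, 0.1, 0.2]
finger_gap: 0.0004
finger_force: 0.0
```

```bash
python3 - <<'E'
from bench import telemetry, eyes
from h import *
o=telemetry.get_obs(); print(o["position"],o["ft_force"],abs(o["dq"]).max())
a=[eyes.snapshot(n)["color"] for n in ("wrist","scene")]
c=np.hstack([cv2.resize(a[0][130:290,80:420],(0,0),fx=1.5,fy=1.5),cv2.resize(a[1][140:260,130:250],(240,240))])
cv2.imwrite("pics/w5.png",c[:,:,::-1])
E
```

```text
[ 0.50450305 -0.0932967   0.18009482] [-0.08216585  0.08167764  0.23377021] 0.010114044823506897
```

View pics/w5.png

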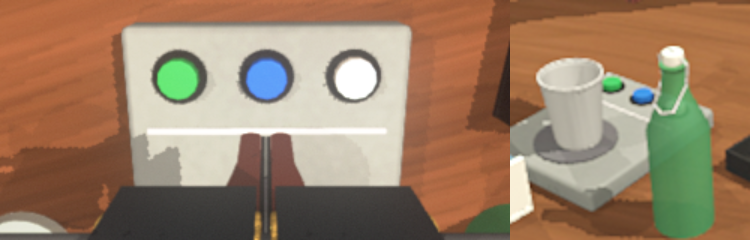

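All three keys (178,80), (267,80) and (355,80) are equally low. The cup and bottle have not moved and the hand is clear.

```bash
python3 -c "
from bench import ctrl; print(ctrl.sign_off())"
```

```text
the job is handed in; nothing more can be done
None
```

I pressed the green, white and blue keys fully down in that order at about 5–8 N each, saw the cup and bottle still in place, lifted the hand clear and handed the job in; sign-off returned no verdict.

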